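Tools back on their shadow tiles

TASK

The job is finished: put the hammer, the wrench, the screwdriver and the pliers from the bench mat back in the red tool tray. Lay each one flat and squarely on the yellow outline of its own shape, working end on working end and each part of the tool over its part of the outline, and do not disturb the jar of bolts or the grease tin that stand between.

Things in the scene. Friction and masses are not known exactly. Their poses are not given: they have to be found in the camera images.
- hammer: ball-pein hammer on its side, 172 mm: steel head 87 mm across at x = +73 mm (26 mm face at -y, ball at +y); yellow neck x = 12 to 60 mm, 24 wide, 20 high; black grip 28 wide, 24 high. About 300 g, balanced near x = +50 mm; grip the neck at x = +38 mm. Origin mid length, 13 mm above what it lies on; x to the head, z up. All tools start on a dark mat with its top at z = 3 mm.
- wrench: steel combination wrench lying flat, 173 mm long, 9 mm thick: open jaw 33 mm wide at the +x end, ring 25 mm across at the -x end, shank 14 mm wide and 8 mm high. About 100 g; grip it across the shank at the origin, fingertips close to the surface. Origin mid length, 4.5 mm above what it lies on; x to the open jaw, z up.
- screwdriver: screwdriver lying down, 172 mm long: red eight-sided handle 28 mm across from x = -86 to +10 mm (black waist near its front), steel blade 7 mm thick from there to the +x tip. About 110 g; grip it across the handle at x = -35 mm. Origin mid length on its axis, 14 mm above what it lies on; x to the tip, z up (unless it rolls about x).
- pliers: pliers lying flat, rigid and closed, 170 mm long: dark steel jaws at the +x end, round pivot 32 mm across at x = +36 mm, two blue handles 15 mm high towards -x, together 36 mm wide at the origin and 45 mm at the widest, near x = -60 mm. About 200 g; grip across both handles at the origin. Origin mid length, 7.5 mm above what they lie on; x to the jaws, z up.
- hammer_tile: black tile 190 x 105 mm fixed in the red tray, with the flat yellow outline of the hammer, 4 mm larger all round. Origin on its top face (10 mm above the bench), middle of the short edge at the handle end; x along the tile to the outline's head end, z up. The tool's origin belongs at x = 95 mm, y = 0, its x axis as the tile's. The tray's rim is 6 mm above the tiles.
- wrench_tile: black tile 190 x 105 mm fixed in the red tray, with the flat yellow outline of the wrench, 4 mm larger all round. Origin on its top face (10 mm above the bench), middle of the short edge at the handle end; x along the tile to the outline's open-jaw end, z up. The tool's origin belongs at x = 95 mm, y = 0, its x axis as the tile's. The tray's rim is 6 mm above the tiles.
- screwdriver_tile: black tile 190 x 105 mm fixed in the red tray, with the flat yellow outline of the screwdriver, 4 mm larger all round. Origin on its top face (10 mm above the bench), middle of the short edge at the handle end; x along the tile to the outline's blade end, z up. The tool's origin belongs at x = 95 mm, y = 0, its x axis as the tile's. The tray's rim is 6 mm above the tiles.
- pliers_tile: black tile 190 x 105 mm fixed in the red tray, with the flat yellow outline of the pliers, 4 mm larger all round. Origin on its top face (10 mm above the bench), middle of the short edge at the handle end; x along the tile to the outline's jaw end, z up. The tool's origin belongs at x = 95 mm, y = 0, its x axis as the tile's. The tray's rim is 6 mm above the tiles.
- bolt_jar: clear jar of bolts with a yellow lid, 62 mm across, 64 mm high, standing on the bench between tray and mat; origin under its centre. Not to be moved.
- grease_tin: green grease tin with a bare metal disc in its lid, 69 mm across, 48 mm high, standing on the bench between tray and mat; origin under its centre. Not to be moved.
Not all that is in view belongs to the job. Several things have the shape of the wrench; the one meant has the colours described above.

How it is judged:
At the end, for the whole second after the job is handed in: Each tool lies at rest and flat (height -4 to +5 mm) on the tile with its own outline: middle within 12 mm of the outline's, along and across, turned at most 0.2 rad, working end on working end; hammer face on face (x of hammer in the frame of hammer_tile between 0.083 and 0.107 m and y of hammer in the frame of hammer_tile between -0.012 and 0.012 m and z of hammer in the frame of hammer_tile between 0.009 and 0.018 m and angle between the x axis of hammer and the x axis of hammer_tile, either way round below 0.2 rad and x of hammer_tile in the frame of hammer below -0.05 m and linear speed of each of hammer, wrench, screwdriver, pliers below 0.02 m/s and angle between hammer's own z axis and vertical below 0.3 rad and x of wrench in the frame of wrench_tile between 0.083 and 0.107 m and y of wrench in the frame of wrench_tile between -0.012 and 0.012 m and z of wrench in the frame of wrench_tile between 0.0005 and 0.0095 m and angle between the x axis of wrench and the x axis of wrench_tile, either way round below 0.2 rad and x of wrench_tile in the frame of wrench below -0.05 m and x of screwdriver in the frame of screwdriver_tile between 0.083 and 0.107 m and y of screwdriver in the frame of screwdriver_tile between -0.012 and 0.012 m and z of screwdriver in the frame of screwdriver_tile between 0.01 and 0.019 m and angle between the x axis of screwdriver and the x axis of screwdriver_tile, either way round below 0.2 rad and x of screwdriver_tile in the frame of screwdriver below -0.05 m and x of pliers in the frame of pliers_tile between 0.083 and 0.107 m and y of pliers in the frame of pliers_tile between -0.012 and 0.012 m and z of pliers in the frame of pliers_tile between 0.0035 and 0.0125 m and angle between the x axis of pliers and the x axis of pliers_tile, either way round below 0.2 rad and x of pliers_tile in the frame of pliers below -0.05 m); the robot touches nothing.
It fails at once if the jar of bolts is moved by more than 20 mm or tipped (distance of bolt_jar from where it was at the start of the episode above 0.02 m or angle between bolt_jar's own z axis and vertical above 0.35 rad).
It fails at once if the grease tin is moved by more than 20 mm or tipped (distance of grease_tin from where it was at the start of the episode above 0.02 m or angle between grease_tin's own z axis and vertical above 0.35 rad).
It also fails if it takes over 112 s, if anything falls off the work surface, if the arm or the gripper's body presses on something with over 40 N, if the wrist force passes 120 N, or if a joint passes its speed limit or range.

ROBOT

A 6-joint arm with a two-finger parallel gripper is mounted at the origin on the work surface. World frame = base frame: x ahead of the robot, y to its left, z up, the work surface at z = 0. Lengths are in m, angles in rad, forces in N, time in s.
With the tool pointing down it reaches from about 0.225 to 0.875 m from the base axis. Payload 3.4 kg.
Tool frame: the origin (TCP) lies on the centre line of the jaws, within the pads' length; the fingertips stand 22 mm ahead of it and the grasp point (between the pads) lies 3 mm ahead of it; z points along the fingers, y is the line along which they close (so a half turn about z gives the same grasp; the last joint's range is limited). The gripper opens to 85 mm and grips with 20 to 120 N. Pads are 22 mm wide; open, the fingers measure 114 mm over their backs; the gripper's body (76 mm by 85 mm) begins 54 mm behind the grasp point. The pads swing forward as they close: fully open they stand 13 mm farther back than shut.
Start: joints at [1.178, 0.276, 1.505, -0, 1.361, -0.121], TCP at [0.154, 0.554, 0.253] pointing down, gripper open.
Joint ranges: [-2.89, 2.89], [-0.75, 2.08], [0.22, 2.7], [-1.18, 4.32], [0.11, 2.71], [-2.7, 2.7]. Speed limits (rad/s): [2.57, 2.57, 3.14, 3.14, 3.14, 3.14].

INTERFACE

Orientations are given as a unit quaternion [w, x, y, z].
In Python, from rig import readout, optics, ticket gives the robot as it stands. The module is installed in compiled form; this text tells all that it offers.
- The arm moves only by the shell command python3 -m handwheel 'ROWS' [OPENING] [FORCE]. ROWS is 1 to 5 rows, one to a line, with the numbers parted by commas; each row has 4 numbers: dx, dy, dz in m, then a turn about the tool's z in rad; each row shifts and turns the commanded pose from where the row before left it, along the tool's axes as they then stand; what a row does not reach is not made up. A row lasts 1/12 s, in which the tool goes at most 0.0417 m and 0.125 rad, less where a joint would pass 70% of its speed; a pose out of reach is approached as far as the arm can. OPENING is the finger opening in m, set as the command begins (- or left out keeps the last). The fingers move at their own pace and stop on an object; FORCE is the grip in N (left out, the last holds). Time passes only in rows, so rows that do not move let the fingers close. It prints the time, the measured TCP pose, the force, the opening and the grip force at its end. Input that does not fit is refused with a message, and nothing moves.
- readout.get_state(): the state, without advancing time (a new reading comes with each control period).
- optics.get_image(name): name is "side" or "top"; returns a dict with "img" (400x640x3 uint8, red, green, blue), "camera_matrix" (3x3 intrinsics, pixels), "k1" (the pictures are not rectified: a ray, as slopes to the right and down, at radius r is drawn at 1 + k1 r^2 times it, then the intrinsics apply), "T" (4x4, takes a point from camera to world coordinates). Camera axes: x right, y down, z forward; pixel columns grow to the right and rows downward; lengths in m; the calibration is good to about 2 mm. A picture is of the moment at which its call begins. There is no depth.
- ticket.sign_off(): hands the job in; it is judged then, once.
The state is a dict: "clock": time; "qpos": joint angles; "qd": joint speeds; "effort": joint torques, N m; "position": TCP position; "ee_rot": TCP orientation; "contact_force": force on the tool from outside, world axes, zero at the start; "moment": the same for the moment, N m; "width": finger opening in m; "gripper_force": force on a finger pad.
Only numpy, scipy, OpenCV 4.12 (cv2) and the standard library are available. Lean on these libraries where they do the work, as an engineer would, in place of code of your own. Each camera call takes 0.05 s, during which the arm holds its last target. There are 200 camera calls.

## Working session

There is one attempt and no reset: what is moved stays moved. The work goes in short steps, Python scripts to look and compute and a shell command to move; the robot and the scene stay as the last step left them, time stands still between calls to the robot, and variables do not carry over. Pictures are saved under pics/ and viewed, at most 14 in all, crops included, and the job is handed in when it is done.

```bash
mkdir -p pics; cat > h.py <<'E'
import numpy as np, cv2
from rig import readout, optics
def snap(n,f):
    d=optics.get_image(n); cv2.imwrite(f'pics/{f}.png',d['img'][:,:,::-1]); np.savez(f'pics/{f}.npz',K=d['camera_matrix'],k1=d['k1'],T=d['T'],img=d['img']); return d
def w(f,u,v,z):
    d=np.load(f'pics/{f}.npz'); K,k1,T=d['K'],float(d['k1']),d['T']
    a=np.array([(u-K[0,2])/K[0,0],(v-K[1,2])/K[1,1]]); b=a.copy()
    for _ in range(30): b=a/(1+k1*(b@b))
    r=T[:3,:3]@np.array([b[0],b[1],1]); o=T[:3,3]
    return (o+r*(z-o[2])/r[2])
def crop(f,g,x0,y0,x1,y1,s):
    im=cv2.imread(f'pics/{f}.png')[y0:y1,x0:x1]; cv2.imwrite(f'pics/{g}.png',cv2.resize(im,None,fx=s,fy=s,interpolation=cv2.INTER_CUBIC))
E
python3 - <<'E'
from h import *
for n in('top','side'):
    d=snap(n,n+'0'); print(n,d['T'].round(3).tolist(),d['camera_matrix'].tolist(),d['k1'])
print(readout.get_state())
E
```

```text
top [[0.005, -0.993, 0.116, 0.296], [-1.0, -0.006, -0.013, 0.071], [0.014, -0.116, -0.993, 1.327], [0.0, 0.0, 0.0, 1.0]] [[441.5582613051591, 0.0, 318.06233925826547], [0.0, 441.5582613051591, 202.1882521717189], [0.0, 0.0, 1.0]] -0.00834417859681471
side [[-0.853, -0.401, 0.334, -0.079], [-0.522, 0.63, -0.576, 0.952], [0.02, -0.665, -0.746, 1.197], [0.0, 0.0, 0.0, 1.0]] [[446.35816402070157, 0.0, 319.25554477445684], [0.0, 446.35816402070157, 201.48501616418145], [0.0, 0.0, 1.0]] -0.025701343295444844
{'clock': 0.1, 'qpos': array([ 1.17800383e+00,  2.76560239e-01,  1.50599635e+00, -2.63024703e-06,
        1.36071920e+00, -1.21003295e-01]), 'qd': array([ 0.00011964, -0.00072391, -0.00358196, -0.00184686,  0.00060625,
        0.00015962]), 'effort': array([ 1.03085131e-03, -4.17699265e+01, -2.46402615e+01, -3.42425055e-04,
        5.65402501e-03, -1.84079695e-06]), 'position': array([0.15420287, 0.55348808, 0.252514  ]), 'ee_rot': array([-2.12582797e-04,  1.35476398e-01,  9.90780216e-01, -8.14275834e-04]), 'contact_force': array([-0.26321477,  0.47175019, -0.08799481]), 'moment': array([-0.0373401 ,  0.00284   , -0.02151234]), 'gripper_force': 0.0, 'width': 0.08530571995883444}
```

View pics/top0.png

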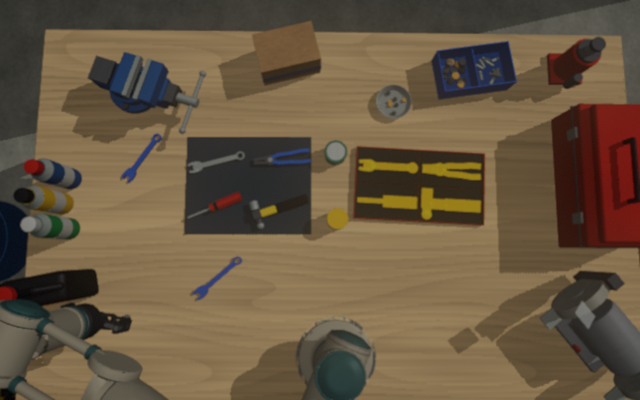

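View pics/side0.png

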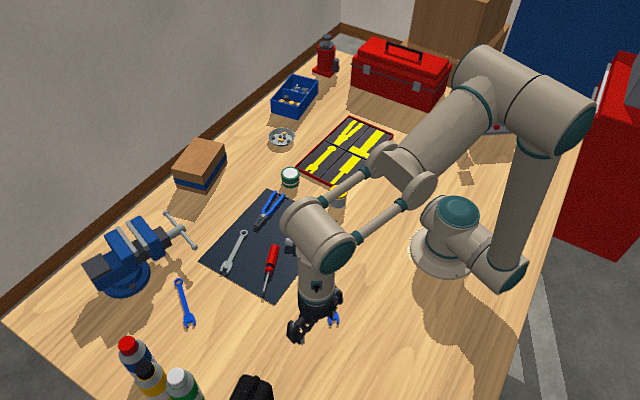

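The top view shows the mat at columns 185–311 with all four tools. The tray is at 353–485, with the jar lid at (337,218) and the tin at (335,152). I'll enlarge both areas.

```bash
python3 -c "
from h import *
crop('top0','mat',180,130,320,245,5);crop('top0','tray',345,140,495,230,5)"
```

```text
(no output)
```

View pics/mat.png

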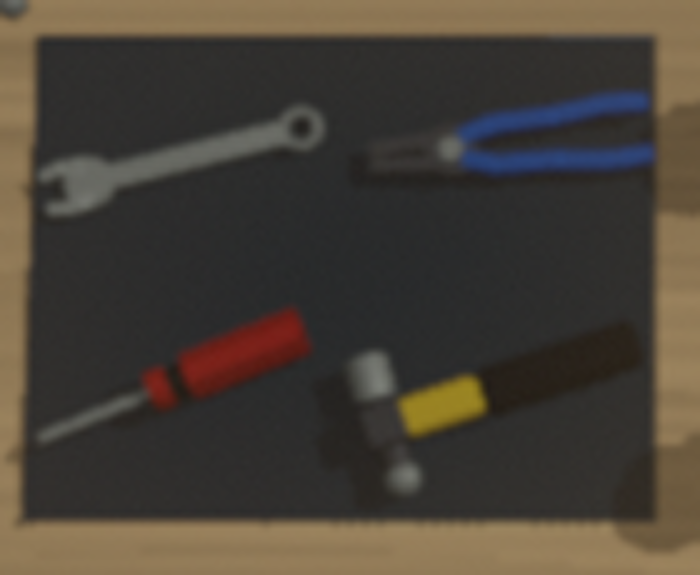

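View pics/tray.png

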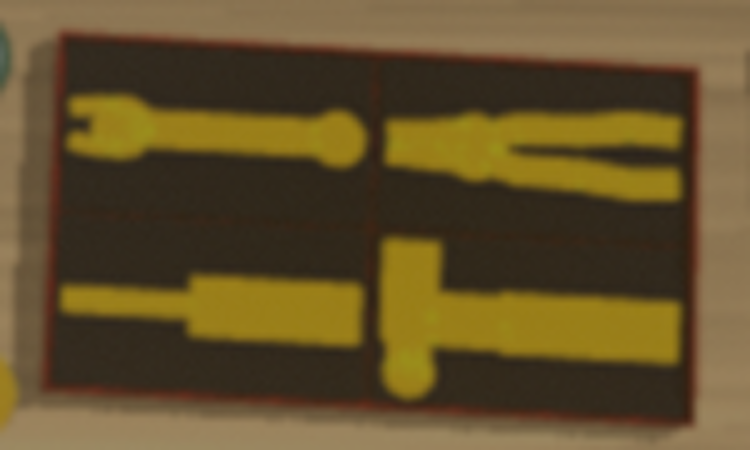

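Measured in the crops, all tools and outlines point left (+y world), and the hammer face is up on both. Now I'll convert these to world poses.

```bash
cat > meas.py <<'E'
from h import *
def P(c,o,z): return w('top0',o[0]+c[0]/5,o[1]+c[1]/5,z)[:2]
M=(180,130);Tr=(345,140)
tools={'wrench':((41,195),(322,123),.008,0),'screwdriver':((38,438),(304,328),.015,-.035),'hammer':((365,430),(637,340),.016,.038),'pliers':((365,163),(651,127),.010,0)}
tiles={'wrench':((68,127),(368,138)),'screwdriver':((61,299),(363,315)),'hammer':((381,316),(681,332)),'pliers':((386,142),(682,158))}
A=P((60,38),Tr,.016);B=P((697,70),Tr,.016);d=A-B;print('tray ang',np.arctan2(d[1],d[0]), np.linalg.norm(d))
for n in tools:
    h,t,z,g=tools[n];a,b=P(h,M,z),P(t,M,z);d=a-b;an=np.arctan2(d[1],d[0]);u=np.array([np.cos(an),np.sin(an)])
    h,t=tiles[n];c,e=P(h,Tr,.01),P(t,Tr,.01);f=c-e;bn=np.arctan2(f[1],f[0]);v=np.array([np.cos(bn),np.sin(bn)])
    print(n,'len',np.linalg.norm(d).round(3),'mid',((a+b)/2).round(4),'ang',an.round(3),'grip',((a+b)/2+g*u).round(4),'| tile len',np.linalg.norm(f).round(3),'mid',((c+e)/2).round(4),'ang',bn.round(3),'grip',((c+e)/2+g*v).round(4))
print('jar',w('top0',337,218,.064)[:2],'tin',w('top0',335,152,.048)[:2])
E
cat > go.py <<'E'
# go.py x y z yaw(of closing axis): prints needed shift in the tool axes AFTER turning, and turn
from h import *; import sys
from scipy.spatial.transform import Rotation as R
s=readout.get_state();q=s['ee_rot'];r=R.from_quat([q[1],q[2],q[3],q[0]]).as_matrix();p=s['position']
x,y,z,yaw=map(float,sys.argv[1:]);cur=np.arctan2(r[1,1],r[0,1]);turn=(cur-yaw+np.pi)%(2*np.pi)-np.pi
d=r.T@(np.array([x,y,z])-p);c,sn=np.cos(turn),np.sin(turn)
print('t',s['clock'],'p',p.round(4),'turn',turn.round(3),'shift now-axes',d.round(4),'after turn',np.round([c*d[0]+sn*d[1],-sn*d[0]+c*d[1],d[2]],4),'w',round(s['width'],4),'g',round(s['gripper_force'],1),'q6',round(s['qpos'][5],2))
E
python3 meas.py; python3 go.py .5 .3 .15 -.1
```

```text
tray ang 1.5279540106443905 0.38913995494475995
wrench len 0.175 mid [0.5714 0.3622] ang 1.835 grip [0.5714 0.3622] | tile len 0.183 mid [ 0.5603 -0.1606] ang 1.541 grip [ 0.5603 -0.1606]
screwdriver len 0.17 mid [0.4342 0.3626] ang 1.976 grip [0.448  0.3304] | tile len 0.182 mid [ 0.4534 -0.1555] ang 1.524 grip [ 0.4518 -0.1904]
hammer len 0.17 mid [0.434 0.166] ang 1.899 grip [0.4218 0.202 ] | tile len 0.182 mid [ 0.4443 -0.3483] ang 1.523 grip [ 0.4461 -0.3103]
pliers len 0.175 mid [0.581  0.1644] ang 1.706 grip [0.581  0.1644] | tile len 0.181 mid [ 0.5509 -0.3534] ang 1.524 grip [ 0.5509 -0.3534]
jar [ 0.39814388 -0.00049502] tin [0.59507212 0.00443603]
t 0.1 p [0.1542 0.5535 0.2525] turn 1.399 shift now-axes [-0.4012 -0.1512  0.1027] after turn [-0.2175  0.3694  0.1027] w 0.0853 g 0.0 q6 -0.12
```

```bash
python3 -m handwheel '0,0,0,0.115
0,0,0,0.115
0,0,0,0.115
0,0,0,0.115
0,0,0,0.115' .06 50 >/dev/null; python3 -m handwheel '0,0,0,0.115
0,0,0,0.115
0,0,0,0.115
0,0,0,0.115
0,0,0,0'; python3 go.py .5714 .3622 .1 .264
```

```text
clock: 0.93
position: [0.1543, 0.5536, 0.2528]
ee_rot: [0.0, 0.609, 0.793, -0.0]
contact_force: [0.0, -0.3, 0.2]
width: 0.06
gripper_force: 0.0
t 0.9333 p [0.1543 0.5536 0.2528] turn -0.002 shift now-axes [-0.2929  0.3533  0.1529] after turn [-0.2935  0.3528  0.1529] w 0.06 g 0.0 q6 0.92
```

```bash
python3 -m handwheel '-0.0225,0.027,0,0
-0.0225,0.027,0,0
-0.0225,0.027,0,0
-0.0225,0.027,0,0
-0.0225,0.027,0,0' >/dev/null; python3 -m handwheel '-0.0225,0.027,0,0
-0.0225,0.027,0,0
-0.0225,0.027,0,0
-0.0225,0.027,0,0
-0.0225,0.027,0,0'>/dev/null; python3 -m handwheel '-0.0225,0.027,0,0
-0.0225,0.027,0,0
-0.0225,0.027,0,0
0,0,0.04,0
0,0,0.04,0'; python3 go.py .5714 .3622 .0265 .264
```

```text
clock: 2.18
position: [0.5738, 0.3626, 0.1747]
ee_rot: [0.002, 0.608, 0.794, 0.003]
contact_force: [-0.1, 0.1, -1.2]
width: 0.0599
gripper_force: 0.0
t 2.1833 p [0.5738 0.3626 0.1747] turn 0.0 shift now-axes [ 1.000e-04 -3.500e-03  1.481e-01] after turn [ 1.000e-04 -3.500e-03  1.481e-01] w 0.0599 g 0.0 q6 0.2
```

```bash
python3 -m handwheel '0,-0.002,0.035,0
0,0,0.035,0
0,0,0.035,0
0,0,0.03,0
0,0,0.01,0' .03;python3 go.py .5714 .3622 .0265 .264;  python3 -m handwheel '0,0,0,0
0,0,0,0
0,0,0,0
0,0,0,0
0,0,0,0' 0 50; python3 go.py .5714 .3622 .0265 .264
```

```text
clock: 2.6
position: [0.5649, 0.361, 0.0243]
ee_rot: [-0.002, 0.607, 0.795, -0.004]
contact_force: [-10.6, -5.0, 52.1]
width: 0.03
gripper_force: 26.2
t 2.6 p [0.5649 0.361  0.0243] turn 0.003 shift now-axes [-0.0006  0.0066 -0.0023] after turn [-0.0006  0.0066 -0.0023] w 0.03 g 26.2 q6 0.2
clock: 3.02
position: [0.5677, 0.3627, 0.0288]
ee_rot: [0.0, 0.608, 0.794, 0.0]
contact_force: [-0.7, -0.4, -0.6]
width: 0.0121
gripper_force: 49.3
t 3.0167 p [0.5677 0.3627 0.0288] turn 0.001 shift now-axes [-0.0015  0.0034  0.0023] after turn [-0.0015  0.0034  0.0023] w 0.0121 g 49.3 q6 0.2
```

```bash
python3 -m handwheel '0,0,-0.01,0
0,0,-0.03,0
0,0,-0.035,0
0,0,-0.035,0
0,0,-0.01,0'; python3 -m handwheel '0,0,0,0.103
0,0,0,0.103
0,0,0,0.103
0,0,0,0'; python3 go.py .5603 -.1606 .1 -.045
```

```text
clock: 3.43
position: [0.5704, 0.3641, 0.1556]
ee_rot: [0.002, 0.608, 0.794, 0.005]
contact_force: [1.3, 0.4, -0.6]
width: 0.012
gripper_force: 49.4
clock: 3.77
position: [0.5673, 0.3625, 0.1487]
ee_rot: [-0.0, 0.723, 0.691, 0.0]
contact_force: [0.0, 0.5, -2.0]
width: 0.0122
gripper_force: 49.3
t 3.7667 p [0.5673 0.3625 0.1487] turn -0.001 shift now-axes [-0.5229  0.0172  0.0487] after turn [-0.5229  0.0165  0.0487] w 0.0122 g 49.3 q6 0.51
```

```bash
python3 -m handwheel '-0.035,0.001,0,0
-0.035,0.001,0,0
-0.035,0.001,0,0
-0.035,0.001,0,0
-0.035,0.001,0,0' >/dev/null; python3 -m handwheel '-0.035,0.001,0,0
-0.035,0.001,0,0
-0.035,0.001,0,0
-0.035,0.001,0,0
-0.035,0.001,0,0' >/dev/null;python3 -m handwheel '-0.035,0.001,0,0
-0.035,0.001,0,0
-0.035,0.001,0,0
-0.025,0.001,0,0
-0.01,0.001,0,0';python3 -m handwheel '0,0,0.02,0
0,0,0.02,0
0,0,0.02,0
0,0,0.01,0
0,0,0,0'; python3 go.py .5603 -.1606 .036 -.045
```

```text
clock: 5.02
position: [0.5604, -0.1313, 0.1484]
ee_rot: [0.001, 0.723, 0.691, -0.0]
contact_force: [0.9, 0.8, -1.5]
width: 0.0121
gripper_force: 49.3
clock: 5.43
position: [0.5587, -0.1264, 0.0759]
ee_rot: [-0.003, 0.722, 0.692, -0.001]
contact_force: [-0.2, 0.2, -1.4]
width: 0.0119
gripper_force: 49.3
t 5.4333 p [ 0.5587 -0.1264  0.0759] turn 0.002 shift now-axes [-0.0342  0.0033  0.0398] after turn [-0.0342  0.0033  0.0398] w 0.0119 g 49.3 q6 -0.3
```

```bash
python3 -m handwheel '-0.015,0.001,0,0
-0.015,0.001,0,0
-0.004,0.001,0,0
0,0,0.015,0
0,0,0,0' >/dev/null; python3 -m handwheel '0,0,0.01,0
0,0,0,0
0,0,0,0';python3 go.py .5603 -.1606 .036 -.045
```

```text
clock: 6.1
position: [0.5617, -0.1616, 0.0531]
ee_rot: [-0.0, 0.723, 0.691, -0.0]
contact_force: [1.3, -0.0, -0.8]
width: 0.0117
gripper_force: 49.3
t 6.1 p [ 0.5617 -0.1616  0.0531] turn 0.0 shift now-axes [ 0.0009 -0.0015  0.0171] after turn [ 0.0009 -0.0015  0.0171] w 0.0117 g 49.3 q6 -0.35
```

Lower gently, release, lift.

```bash
python3 -m handwheel '0,-0.001,0.007,0
0,0,0.005,0
0,0,0.003,0
0,0,0.001,0
0,0,0,0';python3 -m handwheel '0,0,0,0
0,0,0,0
0,0,0.001,0
0,0,0,0';python3 -m handwheel '0,0,0,0
0,0,0,0
0,0,0,0
0,0,0,0' .03; python3 go.py .5603 -.1606 .036 -.045; python3 -m handwheel '0,0,-0.01,0
0,0,-0.03,0
0,0,-0.035,0
0,0,-0.03,0
0,0,0,0' ; python3 go.py .448 .3304 .1 .405
```

```text
clock: 6.52
position: [0.5608, -0.1614, 0.0368]
ee_rot: [-0.0, 0.723, 0.691, -0.0]
contact_force: [0.5, -0.2, -0.4]
width: 0.0121
gripper_force: 49.3
clock: 6.85
position: [0.5611, -0.1616, 0.0363]
ee_rot: [0.0, 0.723, 0.691, 0.0]
contact_force: [-0.4, -0.4, -0.8]
width: 0.0118
gripper_force: 49.3
clock: 7.18
position: [0.5612, -0.1617, 0.0365]
ee_rot: [0.0, 0.723, 0.691, 0.0]
contact_force: [1.1, 0.4, -1.0]
width: 0.0301
gripper_force: 0.0
t 7.1833 p [ 0.5612 -0.1617  0.0365] turn -0.0 shift now-axes [ 0.001  -0.0009  0.0005] after turn [ 0.001  -0.0009  0.0005] w 0.0301 g 0.0 q6 -0.35
clock: 7.6
position: [0.565, -0.1632, 0.1486]
ee_rot: [0.006, 0.723, 0.691, 0.003]
contact_force: [1.1, -0.4, -0.6]
width: 0.0302
gripper_force: 0.0
t 7.6 p [ 0.565  -0.1632  0.1486] turn -0.45 shift now-axes [ 0.4881 -0.1397  0.0446] after turn [0.5002 0.0865 0.0446] w 0.0302 g 0.0 q6 -0.35
```

```bash
python3 -m handwheel '0.012,-0.004,0,0
0.029,-0.0083,0,0
0.029,-0.0083,0,0
0.029,-0.0083,0,0
0.029,-0.0083,0,0' .05 50 >/dev/null; python3 -m handwheel '0.029,-0.0083,0,0
0.029,-0.0083,0,0
0.029,-0.0083,0,0
0.029,-0.0083,0,0
0.029,-0.0083,0,0' >/dev/null;python3 -m handwheel '0.029,-0.0083,0,0
0.029,-0.0083,0,0
0.029,-0.0083,0,0
0.029,-0.0083,0,0
0.029,-0.0083,0,0' >/dev/null;python3 -m handwheel '0.029,-0.0083,0,0
0.029,-0.0083,0,0
0.012,-0.003,0,0
0,0,0,0
0,0,0,0'>/dev/null;python3 -m handwheel '0,0,0.01,-0.112
0,0,0.01,-0.113
0,0,0.01,-0.113
0,0,0,-0.112
0,0,0,0'; python3 go.py .448 .3304 .1 .405
```

```text
clock: 9.68
position: [0.4427, 0.3301, 0.1103]
ee_rot: [-0.0, 0.55, 0.835, -0.002]
contact_force: [0.5, -0.2, 0.1]
width: 0.0499
gripper_force: 0.0
t 9.6833 p [0.4427 0.3301 0.1103] turn 0.0 shift now-axes [-0.0018  0.005   0.0103] after turn [-0.0018  0.005   0.0103] w 0.0499 g 0.0 q6 0.11
```

```bash
python3 -m handwheel '-0.002,0.005,0.02,0
0,0,0.025,0
0,0,0.02,0
0,0,0.01,0
0,0,0.004,0' ; python3 -m handwheel '0,0,0.002,0
0,0,0,0
0,0,0,0'; python3 -m handwheel '0,0,0,0
0,0,0,0
0,0,0,0
0,0,0,0' 0 50; python3 go.py .448 .3304 .028 .405; python3 -m handwheel '0,0,-0.01,0
0,0,-0.03,0
0,0,-0.035,0
0,0,-0.025,0
0,0,-0.01,0'; python3 -m handwheel '0,0,0,0.113
0,0,0,0.112
0,0,0,0.113
0,0,0,0.112
0,0,0,0';  python3 go.py .4518 -.1904 .1 -.045
```

```text
clock: 10.1
position: [0.4479, 0.3308, 0.0308]
ee_rot: [-0.001, 0.552, 0.834, -0.002]
contact_force: [-0.8, 0.2, -0.1]
width: 0.0498
gripper_force: 0.0
clock: 10.35
position: [0.4495, 0.3326, 0.0313]
ee_rot: [0.0, 0.551, 0.835, 0.001]
contact_force: [-0.1, 0.3, 0.5]
width: 0.0497
gripper_force: 0.0
clock: 10.68
position: [0.4494, 0.3328, 0.0315]
ee_rot: [0.001, 0.55, 0.835, 0.001]
contact_force: [0.2, -0.1, 5.8]
width: 0.0267
gripper_force: 50.0
t 10.6833 p [0.4494 0.3328 0.0315] turn 0.0 shift now-axes [-0.0016 -0.0023  0.0035] after turn [-0.0016 -0.0023  0.0035] w 0.0267 g 50.0 q6 0.11
clock: 11.1
position: [0.4504, 0.3334, 0.1445]
ee_rot: [0.002, 0.55, 0.835, 0.003]
contact_force: [1.0, -0.3, -0.7]
width: 0.0263
gripper_force: 49.7
clock: 11.52
position: [0.4479, 0.3319, 0.1395]
ee_rot: [-0.0, 0.723, 0.69, -0.001]
contact_force: [-0.6, 0.6, -1.6]
width: 0.0271
gripper_force: 49.6
t 11.5167 p [0.4479 0.3319 0.1395] turn -0.002 shift now-axes [-0.5215  0.0284  0.04  ] after turn [-0.5216  0.0275  0.04  ] w 0.0271 g 49.6 q6 0.56
```

```bash
python3 -m handwheel '-0.012,0.001,0,0
-0.029,0.0016,0,0
-0.029,0.0016,0,0
-0.029,0.0016,0,0
-0.029,0.0016,0,0' >/dev/null; python3 -m handwheel '-0.029,0.0016,0,0
-0.029,0.0016,0,0
-0.029,0.0016,0,0
-0.029,0.0016,0,0
-0.029,0.0016,0,0' >/dev/null;python3 -m handwheel '-0.029,0.0016,0,0
-0.029,0.0016,0,0
-0.029,0.0016,0,0
-0.029,0.0016,0,0
-0.029,0.0016,0,0' >/dev/null;python3 -m handwheel '-0.029,0.0016,0,0
-0.029,0.0016,0,0
-0.029,0,0,0
-0.012,0,0,0
0,0,0,0'>/dev/null;python3 -m handwheel '0,0,0.01,0
0,0,0.02,0
0,0,0.02,0
0,0,0.01,0
0,0,0,0'; python3 go.py .4518 -.189 .0385 -.045
```

```text
clock: 13.6
position: [0.4495, -0.183, 0.078]
ee_rot: [-0.003, 0.722, 0.692, -0.001]
contact_force: [0.1, 1.1, -1.7]
width: 0.0268
gripper_force: 49.6
t 13.6 p [ 0.4495 -0.183   0.078 ] turn 0.002 shift now-axes [-0.006   0.0028  0.0394] after turn [-0.006   0.0028  0.0394] w 0.0268 g 49.6 q6 -0.49
```

```bash
python3 -m handwheel '-0.006,0.002,0.01,0
0,0,0.01,0
0,0,0.01,0
0,0,0.003,0
0,0,0,0';python3 -m handwheel '0,0,0.002,0
0,0,0.001,0
0,0,0,0
0,0,0,0'; python3 go.py .4518 -.189 .0385 -.045
```

```text
clock: 14.02
position: [0.4536, -0.1912, 0.0469]
ee_rot: [-0.0, 0.723, 0.691, -0.0]
contact_force: [-0.9, -0.3, -1.1]
width: 0.0267
gripper_force: 49.6
clock: 14.35
position: [0.454, -0.1916, 0.0446]
ee_rot: [0.0, 0.723, 0.691, 0.0]
contact_force: [-0.3, 0.7, -1.7]
width: 0.0263
gripper_force: 49.6
t 14.35 p [ 0.454  -0.1916  0.0446] turn 0.0 shift now-axes [ 0.0025 -0.0023  0.0061] after turn [ 0.0025 -0.0023  0.0061] w 0.0263 g 49.6 q6 -0.5
```

```bash
python3 -m handwheel '0.0025,-0.002,0.003,0
0,0,0.002,0
0,0,0.001,0
0,0,0,0
0,0,0,0';python3 -m handwheel '0,0,0,0
0,0,0,0
0,0,0,0
0,0,0,0' .05; python3 go.py .4518 -.189 .0385 -.045; python3 -m handwheel '0,0,-0.01,0
0,0,-0.03,0
0,0,-0.035,0
0,0,-0.03,0
0,0,0,0' ; python3 go.py .4218 .202 .1 .328
```

```text
clock: 14.77
position: [0.4513, -0.1884, 0.0385]
ee_rot: [-0.001, 0.723, 0.691, -0.0]
contact_force: [-2.5, 2.5, 4.2]
width: 0.0266
gripper_force: 50.3
clock: 15.1
position: [0.4521, -0.189, 0.0382]
ee_rot: [0.0, 0.723, 0.691, 0.0]
contact_force: [0.3, -0.1, -0.1]
width: 0.0499
gripper_force: 0.0
t 15.1 p [ 0.4521 -0.189   0.0382] turn -0.0 shift now-axes [-0.     -0.0003 -0.0003] after turn [-0.     -0.0003 -0.0003] w 0.0499 g 0.0 q6 -0.49
clock: 15.52
position: [0.4555, -0.191, 0.1488]
ee_rot: [0.006, 0.723, 0.691, 0.002]
contact_force: [0.9, -0.5, 0.9]
width: 0.0499
gripper_force: 0.0
t 15.5167 p [ 0.4555 -0.191   0.1488] turn -0.373 shift now-axes [ 0.3913 -0.0518  0.0461] after turn [0.3833 0.0943 0.0461] w 0.0499 g 0.0 q6 -0.49
```

```bash
python3 -m handwheel '0.012,-0.001,0,0
0.0305,-0.0042,0,0
0.0305,-0.0042,0,0
0.0305,-0.0042,0,0
0.0305,-0.0042,0,0' .05 70 >/dev/null; python3 -m handwheel '0.0305,-0.0042,0,0
0.0305,-0.0042,0,0
0.0305,-0.0042,0,0
0.0305,-0.0042,0,0
0.0305,-0.0042,0,0' >/dev/null;python3 -m handwheel '0.0305,-0.0042,0,0
0.0305,-0.0042,0,0
0.0305,-0.0042,0,0
0.012,0,0,0
0,0,0,0'>/dev/null;python3 -m handwheel '0,0,0.01,-0.12
0,0,0.015,-0.12
0,0,0.015,-0.12
0,0,0,-0.013
0,0,0,0'; python3 go.py .4218 .202 .0295 .328
```

```text
clock: 17.18
position: [0.4169, 0.2018, 0.1022]
ee_rot: [-0.001, 0.583, 0.812, -0.002]
contact_force: [-0.8, -0.4, 0.3]
width: 0.0495
gripper_force: 0.0
t 17.1833 p [0.4169 0.2018 0.1022] turn -0.003 shift now-axes [-0.0014  0.005   0.0727] after turn [-0.0014  0.005   0.0727] w 0.0495 g 0.0 q6 -0.02
```

```bash
python3 -m handwheel '-0.002,0.003,0.02,0
0,0,0.02,0
0,0,0.018,0
0,0,0.01,0
0,0,0.003,0' ; python3 -m handwheel '0,0,0.001,0
0,0,0,0
0,0,0,0'; python3 -m handwheel '0,0,0,0
0,0,0,0
0,0,0,0
0,0,0,0' 0 80; python3 go.py .4218 .202 .0295 .328; python3 -m handwheel '0,0,-0.01,0
0,0,-0.03,0
0,0,-0.035,0
0,0,-0.03,0
0,0,-0.015,0'; python3 -m handwheel '0,0,0,0.124
0,0,0,0.124
0,0,0,0.124
0,0,0,0
0,0,0,0';  python3 go.py .4461 -.3103 .1 -.045
```

```text
clock: 17.6
position: [0.4209, 0.2013, 0.0314]
ee_rot: [-0.001, 0.583, 0.812, -0.001]
contact_force: [-1.3, -0.4, -0.2]
width: 0.0497
gripper_force: 0.0
clock: 17.85
position: [0.4224, 0.2022, 0.0322]
ee_rot: [0.001, 0.583, 0.813, 0.001]
contact_force: [0.6, -0.6, -0.5]
width: 0.05
gripper_force: 0.0
clock: 18.18
position: [0.4226, 0.2025, 0.0324]
ee_rot: [0.001, 0.582, 0.813, 0.001]
contact_force: [0.6, 0.2, 5.6]
width: 0.0224
gripper_force: 78.7
t 18.1833 p [0.4226 0.2025 0.0324] turn -0.0 shift now-axes [-0.0002 -0.0009  0.0029] after turn [-0.0002 -0.0009  0.0029] w 0.0224 g 78.7 q6 -0.03
clock: 18.6
position: [0.4227, 0.2026, 0.1546]
ee_rot: [0.002, 0.582, 0.813, 0.002]
contact_force: [1.2, 0.6, -3.4]
width: 0.022
gripper_force: 79.5
clock: 19.02
position: [0.4209, 0.202, 0.151]
ee_rot: [-0.0, 0.721, 0.693, -0.0]
contact_force: [-0.3, -0.9, -3.7]
width: 0.022
gripper_force: 79.4
t 19.0167 p [0.4209 0.202  0.151 ] turn 0.004 shift now-axes [-0.5108  0.0462  0.0511] after turn [-0.5106  0.0483  0.0511] w 0.022 g 79.4 q6 0.34
```

```bash
python3 -m handwheel '-0.012,0.001,0,0
-0.0286,0.0028,0,0
-0.0286,0.0028,0,0
-0.0286,0.0028,0,0
-0.0286,0.0028,0,0' >/dev/null; python3 -m handwheel '-0.0286,0.0028,0,0
-0.0286,0.0028,0,0
-0.0286,0.0028,0,0
-0.0286,0.0028,0,0
-0.0286,0.0028,0,0' >/dev/null;python3 -m handwheel '-0.0286,0.0028,0,0
-0.0286,0.0028,0,0
-0.0286,0.0028,0,0
-0.0286,0.0028,0,0
-0.0286,0.0028,0,0' >/dev/null;python3 -m handwheel '-0.0286,0.0028,0,0
-0.0286,0.0028,0,0
-0.0286,0.0028,0,0
-0.012,0,0,0
0,0,0,0'>/dev/null;python3 -m handwheel '0,0,0.01,0
0,0,0.02,0
0,0,0.02,0
0,0,0.015,0
0,0,0,0';python3 -m handwheel '0,0,0,0
0,0,0,0'; python3 go.py .4461 -.3103 .0395 -.045
```

```text
clock: 21.1
position: [0.445, -0.3057, 0.0825]
ee_rot: [-0.005, 0.722, 0.692, -0.0]
contact_force: [-1.4, 0.3, -4.0]
width: 0.022
gripper_force: 79.3
clock: 21.27
position: [0.448, -0.309, 0.0867]
ee_rot: [0.0, 0.722, 0.692, 0.0]
contact_force: [-0.2, 0.4, -2.9]
width: 0.0222
gripper_force: 79.3
t 21.2667 p [ 0.448  -0.309   0.0867] turn 0.002 shift now-axes [-0.0014 -0.0019  0.0472] after turn [-0.0014 -0.0019  0.0472] w 0.0222 g 79.3 q6 -0.69
```

```bash
python3 -m handwheel '-0.001,-0.002,0.015,0
0,0,0.015,0
0,0,0.009,0
0,0,0.003,0
0,0,0,0';python3 -m handwheel '0,0,0.001,0
0,0,0,0
0,0,0,0'; python3 go.py .4461 -.3103 .0395 -.045
```

```text
clock: 21.68
position: [0.4457, -0.3104, 0.0442]
ee_rot: [-0.0, 0.722, 0.692, 0.0]
contact_force: [0.1, -0.1, -3.9]
width: 0.0218
gripper_force: 79.4
clock: 21.93
position: [0.4461, -0.311, 0.044]
ee_rot: [0.001, 0.722, 0.691, 0.0]
contact_force: [0.3, -0.7, -3.9]
width: 0.0219
gripper_force: 79.4
t 21.9333 p [ 0.4461 -0.311   0.044 ] turn 0.001 shift now-axes [ 0.0007 -0.      0.0045] after turn [ 0.0007 -0.      0.0045] w 0.0219 g 79.4 q6 -0.69
```

```bash
python3 -m handwheel '0,0,0.002,0
0,0,0.002,0
0,0,0.0005,0
0,0,0,0
0,0,0,0';python3 -m handwheel '0,0,0,0
0,0,0,0
0,0,0,0
0,0,0,0' .045; python3 go.py .4461 -.3103 .0395 -.045; python3 -m handwheel '0,0,-0.01,0
0,0,-0.03,0
0,0,-0.035,0
0,0,-0.03,0
0,0,0,0' ; python3 go.py .581 .1644 .1 .135
```

```text
clock: 22.35
position: [0.4459, -0.3109, 0.0395]
ee_rot: [0.001, 0.722, 0.691, 0.0]
contact_force: [-0.4, 0.1, 3.9]
width: 0.0218
gripper_force: 80.4
clock: 22.68
position: [0.4457, -0.3106, 0.0387]
ee_rot: [-0.0, 0.722, 0.691, 0.0]
contact_force: [-0.2, 0.7, 0.6]
width: 0.0451
gripper_force: 0.0
t 22.6833 p [ 0.4457 -0.3106  0.0387] turn 0.001 shift now-axes [ 0.0003  0.0004 -0.0008] after turn [ 0.0003  0.0004 -0.0008] w 0.0451 g 0.0 q6 -0.69
clock: 23.1
position: [0.4488, -0.3134, 0.1506]
ee_rot: [0.006, 0.722, 0.691, 0.001]
contact_force: [1.0, -1.7, 0.5]
width: 0.0449
gripper_force: 0.0
t 23.1 p [ 0.4488 -0.3134  0.1506] turn -0.179 shift now-axes [0.4835 0.1106 0.0477] after turn [0.4561 0.1949 0.0477] w 0.0449 g 0.0 q6 -0.69
```

```bash
python3 -m handwheel '0.012,0.003,0,0
0.0306,0.007,0,0
0.0306,0.007,0,0
0.0306,0.007,0,0
0.0306,0.007,0,0' .065 70 >/dev/null; python3 -m handwheel '0.0306,0.007,0,0
0.0306,0.007,0,0
0.0306,0.007,0,0
0.0306,0.007,0,0
0.0306,0.007,0,0' >/dev/null;python3 -m handwheel '0.0306,0.007,0,0
0.0306,0.007,0,0
0.0306,0.007,0,0
0.0306,0.007,0,0
0.0306,0.007,0,0' >/dev/null;python3 -m handwheel '0.0306,0.007,0,0
0.012,0.003,0,0
0,0,0.015,-0.09
0,0,0.02,-0.09
0,0,0.01,0' >/dev/null;python3 -m handwheel '0,0,0,0
0,0,0,0'; python3 go.py .581 .1644 .0275 .135
```

```text
clock: 24.93
position: [0.5767, 0.1667, 0.0979]
ee_rot: [-0.001, 0.658, 0.753, -0.001]
contact_force: [-0.3, 0.9, 0.8]
width: 0.065
gripper_force: 0.0
t 24.9333 p [0.5767 0.1667 0.0979] turn -0.001 shift now-axes [-0.0029  0.0042  0.0703] after turn [-0.0029  0.0041  0.0703] w 0.065 g 0.0 q6 0.03
```

```bash
python3 -m handwheel '-0.003,0.003,0.02,0
0,0,0.02,0
0,0,0.016,0
0,0,0.01,0
0,0,0.003,0' ; python3 -m handwheel '0,0,0.001,0
0,0,0,0
0,0,0,0'; python3 -m handwheel '0,0,0,0
0,0,0,0
0,0,0,0
0,0,0,0' 0 70; python3 go.py .581 .1644 .0295 .135; python3 -m handwheel '0,0,-0.01,0
0,0,-0.03,0
0,0,-0.035,0
0,0,-0.03,0
0,0,-0.015,0'; python3 -m handwheel '0,0,0,0.09
0,0,0,0.09
0,0,0,0
0,0,0,0';  python3 go.py .5509 -.3534 .1 -.045
```

```text
clock: 25.35
position: [0.5805, 0.164, 0.0289]
ee_rot: [-0.001, 0.658, 0.753, -0.001]
contact_force: [-0.5, 0.1, -1.1]
width: 0.0648
gripper_force: 0.0
clock: 25.6
position: [0.582, 0.1646, 0.03]
ee_rot: [0.001, 0.658, 0.753, 0.001]
contact_force: [-0.2, -0.5, -0.4]
width: 0.0651
gripper_force: 0.0
clock: 25.93
position: [0.5823, 0.1647, 0.0302]
ee_rot: [0.001, 0.657, 0.753, 0.001]
contact_force: [0.3, -0.2, 6.0]
width: 0.0335
gripper_force: 69.6
t 25.9333 p [0.5823 0.1647 0.0302] turn 0.001 shift now-axes [-0.0001 -0.0013  0.0007] after turn [-0.0001 -0.0013  0.0007] w 0.0335 g 69.6 q6 0.02
clock: 26.35
position: [0.5825, 0.1648, 0.153]
ee_rot: [0.002, 0.657, 0.754, 0.002]
contact_force: [1.2, -0.2, -2.3]
width: 0.0331
gripper_force: 70.0
clock: 26.68
position: [0.5805, 0.1644, 0.1487]
ee_rot: [-0.0, 0.722, 0.692, -0.0]
contact_force: [0.6, -1.0, -2.8]
width: 0.0338
gripper_force: 69.9
t 26.6833 p [0.5805 0.1644 0.1487] turn 0.003 shift now-axes [-0.5186 -0.0079  0.0488] after turn [-0.5186 -0.0062  0.0488] w 0.0338 g 69.9 q6 0.2
```

```bash
python3 -m handwheel '-0.012,0,0,0
-0.029,-0.0004,0,0
-0.029,-0.0004,0,0
-0.029,-0.0004,0,0
-0.029,-0.0004,0,0' >/dev/null; python3 -m handwheel '-0.029,-0.0004,0,0
-0.029,-0.0004,0,0
-0.029,-0.0004,0,0
-0.029,-0.0004,0,0
-0.029,-0.0004,0,0' >/dev/null;python3 -m handwheel '-0.029,-0.0004,0,0
-0.029,-0.0004,0,0
-0.029,-0.0004,0,0
-0.029,-0.0004,0,0
-0.029,-0.0004,0,0' >/dev/null;python3 -m handwheel '-0.029,-0.0004,0,0
-0.029,-0.0004,0,0
-0.029,-0.0004,0,0
-0.012,0,0,0
0,0,0,0'>/dev/null;python3 -m handwheel '0,0,0.01,0
0,0,0.02,0
0,0,0.02,0
0,0,0.01,0
0,0,0,0';python3 -m handwheel '0,0,0,0
0,0,0,0'; python3 go.py .5509 -.3534 .0372 -.045
```

```text
clock: 28.77
position: [0.5497, -0.3485, 0.0853]
ee_rot: [-0.004, 0.722, 0.692, -0.0]
contact_force: [0.0, 0.2, -2.0]
width: 0.0334
gripper_force: 69.9
clock: 28.93
position: [0.5523, -0.3514, 0.0896]
ee_rot: [0.001, 0.722, 0.692, 0.0]
contact_force: [-0.0, 0.4, -2.1]
width: 0.0333
gripper_force: 69.9
t 28.9333 p [ 0.5523 -0.3514  0.0896] turn 0.002 shift now-axes [-0.002  -0.0014  0.0524] after turn [-0.002  -0.0014  0.0524] w 0.0333 g 69.9 q6 -0.63
```

```bash
python3 -m handwheel '-0.002,-0.001,0.018,0
0,0,0.018,0
0,0,0.009,0
0,0,0.003,0
0,0,0,0';python3 -m handwheel '0,0,0.001,0
0,0,0,0
0,0,0,0'; python3 go.py .5509 -.3534 .0372 -.045
```

```text
clock: 29.35
position: [0.5506, -0.3535, 0.0407]
ee_rot: [-0.0, 0.722, 0.691, 0.0]
contact_force: [-0.3, -0.1, -2.1]
width: 0.0335
gripper_force: 69.9
clock: 29.6
position: [0.5511, -0.3541, 0.0408]
ee_rot: [0.001, 0.722, 0.691, 0.0]
contact_force: [0.3, -0.4, -2.4]
width: 0.0337
gripper_force: 69.9
t 29.6 p [ 0.5511 -0.3541  0.0408] turn 0.001 shift now-axes [ 0.0007 -0.0002  0.0036] after turn [ 0.0007 -0.0002  0.0036] w 0.0337 g 69.9 q6 -0.63
```

```bash
python3 -m handwheel '0,0,0.002,0
0,0,0.0015,0
0,0,0,0
0,0,0,0';python3 -m handwheel '0,0,0,0
0,0,0,0
0,0,0,0
0,0,0,0' .055; python3 -m handwheel '0,0,-0.01,0
0,0,-0.03,0
0,0,-0.035,0
0,0,-0.035,0
0,0,-0.03,0'; python3 -m handwheel '0.015,0,0,0
0.03,0,0,0
0.03,0,0,0
0.03,0,0,0
0.03,0,0,0' >/dev/null; python3 -m handwheel '0.03,0,0,0
0.03,0,0,0
0.03,0,0,0
0.03,0,0,0
0.03,0,0,0' >/dev/null; python3 -m handwheel '0.03,0,0,0
0.03,0,0,0
0.03,0,0,0
0.03,0,0,0
0.03,0,0,0' >/dev/null; python3 -m handwheel '0.03,0,0,0
0.03,0,0,0
0.03,0,0,0
0.015,0,0,0
0,0,0,0'; python3 -c "
from h import *
snap('top','top1');crop('top1','fin',325,135,495,240,4.7)"
```

```text
clock: 29.93
position: [0.5509, -0.354, 0.0372]
ee_rot: [0.001, 0.723, 0.691, 0.0]
contact_force: [-0.7, 0.1, 3.3]
width: 0.0334
gripper_force: 70.6
clock: 30.27
position: [0.5505, -0.3536, 0.0361]
ee_rot: [-0.0, 0.722, 0.691, 0.0]
contact_force: [0.4, -0.4, 0.2]
width: 0.055
gripper_force: 0.0
clock: 30.68
position: [0.5508, -0.3539, 0.1793]
ee_rot: [0.001, 0.722, 0.691, 0.0]
contact_force: [0.5, -0.7, -0.4]
width: 0.0547
gripper_force: 0.0
clock: 32.35
position: [0.574, 0.1889, 0.1764]
ee_rot: [-0.0, 0.721, 0.693, 0.001]
contact_force: [-0.3, 0.2, -0.7]
width: 0.0545
gripper_force: 0.0
```

View pics/fin.png

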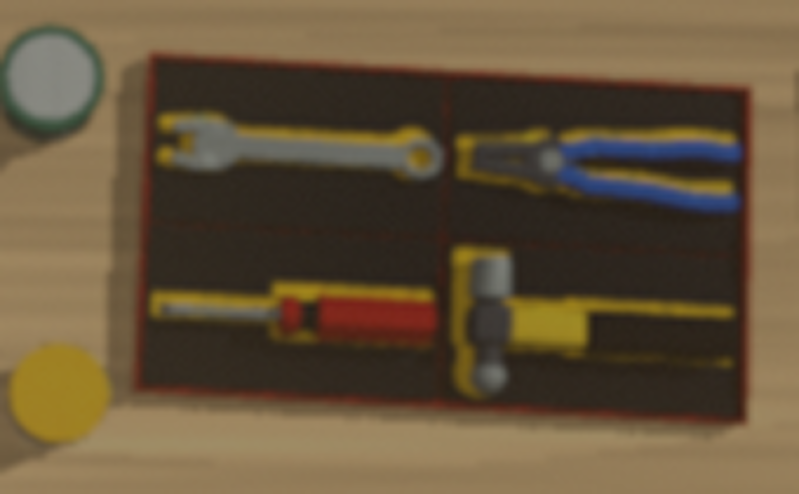

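The final picture shows every tool on its own outline, in the right direction, with the jar (60,393) and tin (52,80) in place. Most of the shift to the right looks like parallax, so I'll check it by calculation.

```bash
python3 - <<'E'
from h import *
def P(x,y,z): return w('top1',325+x/4.7,135+y/4.7,z)[:2]
# (visible tool point, z) minus (outline point) should equal stated nominal along +y / x
for n,a,za,b in [('hammer head edge vs outline (dy -4)',(474,290),.023,(453,300)),
 ('pliers tip (dy -4)',(472,160),.018,(458,155)),('wrench jaw (dy -4)',(165,150),.018,(157,140)),
 ('wrench ring outer end (dy +4)',(443,157),.015,(440,150)),
 ('wrench ring top (dx -4)',(423,136),.017,(413,127)),
 ('screwdriver tip(dy -4)',(161,308),.024,(152,303)),
 ('sd handle top edge (dx -4)',(375,298),.030,(375,288)),
 ('hammer neck top edge (dx -4)',(550,305),.030,(550,298)),
 ('hammer face (dx -4)',(492,253),.023,(482,246)),('hammer ball bottom (dx +4)',(490,396),.023,(475,398)),
 ('pliers upper handle top(dx -4)',(650,139),.022,(650,131)),('pliers lower handle top',(660,180),.022,(660,175))]:
    print(n,((P(*a,za)-P(*b,.01))*1e3).round(1))
for n,g in (('jar',(60,393,.064)),('tin',(52,80,.048))): print(n,P(*g))
E
```

```text
hammer head edge vs outline (dy -4) [  4.9 -10.3]
pliers tip (dy -4) [-4.8 -6.9]
wrench jaw (dy -4) [-8.1 -4.3]
wrench ring outer end (dy +4) [-5.6 -0.6]
wrench ring top (dx -4) [-7.3 -4.7]
screwdriver tip(dy -4) [-4.9 -4.2]
sd handle top edge (dx -4) [-9.   4.4]
hammer neck top edge (dx -4) [-7.   6.1]
hammer face (dx -4) [-6.4 -2.9]
hammer ball bottom (dx +4) [ 0.3 -6.2]
pliers upper handle top(dx -4) [-7.8  4.4]
pliers lower handle top [-5.5  4.4]
jar [ 0.3963814  -0.00269343]
tin [0.59503257 0.00128806]
```

Worst estimated offset is about 6 mm, against the 12 mm limit. The jar and tin read within about 3 mm of their first positions. Handing in.

```bash
python3 -c "
from rig import ticket
print(ticket.sign_off())"
```

```text
the job is handed in; nothing more can be done
None
```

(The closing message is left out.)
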